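Set the filter holder on the marked spot of a free turntable

TASK

For a product shot, pick up the square filter holder and set it down flat inside the square outlined on the turntable, centred, with its two rails running along the straight line printed there towards the rim. The turntable spins freely: do not let it turn from the angle it stands at, and lower the holder gently instead of dropping it. Leave the adapter ring and the lens hood where they are.

Things in the scene. Friction and masses are not known exactly. Their poses are not given: they have to be found in the camera images.
- holder: Square resin filter holder lying flat, 90 x 90 x 24 mm high, about 90 g: a grey 5 mm base plate with a round 60 mm opening and two upright black slotted rails, 12 mm thick, 90 mm long, tops 24 mm above the underside. Origin: centre of the underside. Rails run along x, centre lines at y = +39 and -39 mm, 66 mm free between; pinch a rail across from above. z is up. Either end may point to the rim.
- mark (a point): Centre of the 96 mm square outlined in thin black lines on the top face of the round grey turntable (260 mm across, top 30 mm above the cabinet top, turning freely about its centre, 65 mm from this point). x points radially outward along the straight black line that runs from near the centre through the square to the rim, parallel to two of its sides; z is up.
- adapter: Steel adapter ring lying flat, 82 mm outside, 72 mm inside, 8 mm high; a bystander. Origin: centre of its underside.
- hood: Blue round silicone lens hood standing on its narrow end, 66 mm across at the bottom, 84 mm at the top, 45 mm high, open; a bystander. Origin: centre of its underside.
Mind the look-alikes: they are no part of the job. Of the things like the holder, leave any that is blue or red; of the rest the larger one is meant.

How it is judged:
By the outcome, as a careful person would: the job done as asked, in the order asked, and still so for the second after the job is handed in, with the robot touching nothing.
It also fails if it takes over 35 s, if anything falls off the work surface, if the arm or the gripper's body presses on something with over 40 N, if the wrist force passes 120 N, or if a joint passes its speed limit or range.

ROBOT

A 6-joint arm with a two-finger parallel gripper is mounted at the origin on the work surface. World frame = base frame: x ahead of the robot, y to its left, z up, the work surface at z = 0. Lengths are in m, angles in rad, forces in N, time in s.
With the tool pointing down it reaches from about 0.35 to 0.975 m from the base axis. Payload 17.4 kg.
Tool frame: the origin (TCP) lies on the front face of the gripper's body, between the roots of the fingers; the fingertips stand 73 mm ahead of it and the grasp point (between the pads) lies 54 mm ahead of it; z points along the fingers, y is the line along which they close (so a half turn about z gives the same grasp; the last joint's range is limited). The gripper opens to 85 mm and grips with 20 to 120 N. Pads are 22 mm wide; open, the fingers measure 114 mm over their backs; the gripper's body (76 mm by 85 mm) begins 54 mm behind the grasp point. The pads swing forward as they close: fully open they stand 13 mm farther back than shut.
Start: joints at [-1.194, 0.116, 1.442, -0, 1.584, -0.038], TCP at [0.272, -0.618, 0.304] pointing down, gripper open.
Joint ranges: [-2.83, 2.83], [-0.83, 2.19], [0.07, 2.5], [-1.14, 4.28], [0.01, 3], [-2.97, 2.97]. Speed limits (rad/s): [1.89, 1.89, 2.22, 3.14, 3.14, 3.14].

INTERFACE

Orientations are given as a unit quaternion [w, x, y, z].
In Python, from rig import sensors, eyes, sign_off gives the robot as it stands. The module is installed in compiled form; this text tells all that it offers.
- The arm moves only by the tool carry_out, never from a script. Its argument "targets" is a list that holds one entry, the list of rows, each a list of 5 numbers: the opening, from 0 (shut) to 1 (fully open), then the shift along the tool's x, y, z scaled (see below), then the turn about the tool's z scaled (see below). A call has 1 to 20 rows; each row is the pose to reach, as a shift and turn from the pose commanded when the call began, along the tool's axes at that moment; what a row does not reach only later rows make up. The controller multiplies each number of a shift by 0.25 m and each number of a turn by 45 degrees. A row lasts 1/8 s, in which the tool goes at most 62.5 mm and 10.7 degrees, less where a joint would pass 70% of its speed; a pose out of reach is approached as far as the arm can. A call with a number of a shift or a turn outside -1 to 1 is refused whole. A call with a gripper value outside its range is refused whole. The fingers move at their own pace and stop on an object; the grip force is fixed at half the most. Time passes only in rows, so rows that repeat a pose let the fingers close. It gives the time, the measured TCP pose, the force, the opening and the grip force at its end, in the units of the state.
- sensors.read_state(): the state, without advancing time (a new reading comes with each control period).
- eyes.camera(name): name is "scene" or "top"; returns the picture (420x560x3 uint8, red, green, blue); there is no depth.
- eyes.camera_model(name): a dict with "camera_matrix" (3x3 intrinsics, pixels), "origin" and "attitude" of the camera in the world. Camera axes: x right, y down, z forward; pixel columns grow to the right and rows downward; lengths in m; the calibration is good to about 2 mm. A picture is of the moment at which its call begins. camera_model takes no time and is no camera call.
- sign_off(): hands the job in; it is judged then, once.
The state is a dict: "t": time; "joint_pos": joint angles; "qd": joint speeds; "joint_efforts": joint torques, N m; "position": TCP position; "ee_rot": TCP orientation; "wrist_force": force on the tool from outside, world axes, zero at the start; "ft_torque": the same for the moment, N m; "opening": finger opening in m; "finger_force": force on a finger pad.
Only numpy, scipy, OpenCV 4.12 (cv2) and the standard library are available. Lean on these libraries where they do the work, as an engineer would, in place of code of your own. Each camera call takes 0.05 s, during which the arm holds its last target. There are 200 camera calls.

## Working session

There is one attempt and no reset: what is moved stays moved. The work goes in short steps, Python scripts to look and compute and a tool call to move; the robot and the scene stay as the last step left them, time stands still between calls to the robot, and variables do not carry over. Pictures are saved under pics/ and viewed, at most 10 in all, crops included, and the job is handed in when it is done.

Besides the shell and the picture viewer there is one more tool, called after "Emit:" as a command line: name --argument value ..., lists and objects as JSON in quotes. carry_out: Moves the arm, as the interface text tells. Shifts and turns lie within -1 to 1; 1 stands for 0.25 m of shift or 45 degrees of turn. Its arguments: {"type":"object","properties":{"targets":{"type":"array"}},"required":["targets"]}

```bash
mkdir -p pics
python3 - <<'E'
from rig import sensors, eyes
import cv2
s=sensors.read_state();print({k:s[k] for k in('t','position','ee_rot','opening')})
for n in('top','scene'):
    cv2.imwrite(f'pics/{n}0.png',eyes.camera(n)[:,:,::-1]);print(n,eyes.camera_model(n))
E
```

```text
{'t': 0.0, 'position': array([ 0.27198828, -0.61766323,  0.30312427]), 'ee_rot': array([-6.03644436e-04,  9.78568340e-01,  2.05921414e-01, -1.03626698e-04]), 'opening': 0.08545447250119745}
top {'camera_matrix': array([[438.03789028,   0.        , 281.77570378],
       [  0.        , 438.03789028, 212.82416535],
       [  0.        ,   0.        ,   1.        ]]), 'origin': array([0.37011163, 0.06510156, 0.84782427]), 'attitude': array([-0.07330448,  0.70760459, -0.70162146,  0.0406142 ])}
scene {'camera_matrix': array([[518.63910311,   0.        , 275.55134024],
       [  0.        , 518.63910311, 210.67574918],
       [  0.        ,   0.        ,   1.        ]]), 'origin': array([1.16971648, 0.50232106, 0.78375321]), 'attitude': array([-0.18782856,  0.44340891,  0.80351678, -0.34995679])}
```

View pics/top0.png

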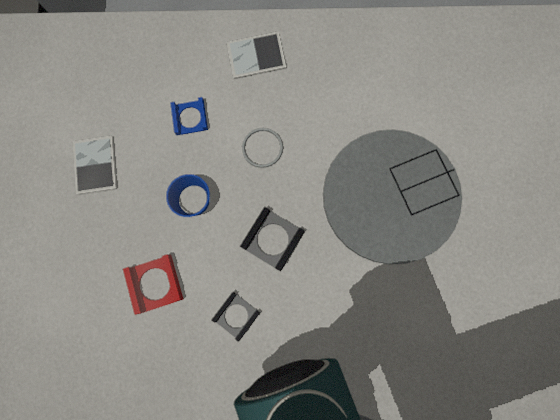

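View pics/scene0.png

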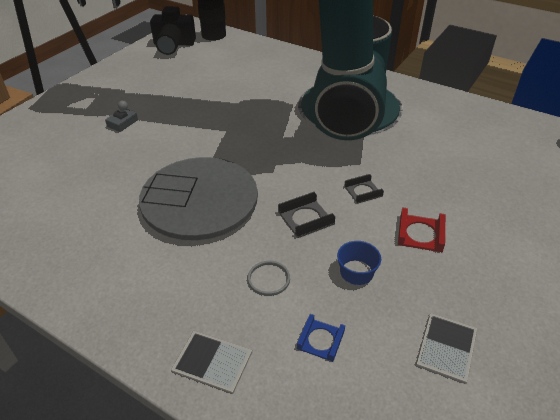

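Top view, holder-like things: grey/black large (273,239), grey/black small (237,315), blue (190,116) and red (155,284). Blue and red are ruled out, and of the two grey ones the larger at (273,239) is meant. The square is centred near (424,182), with its line running to the rim at about (455,170). I'll confirm in an enlarged crop and measure.

```bash
cat > h.py <<'E'
import numpy as np, cv2
from rig import sensors, eyes
from scipy.spatial.transform import Rotation as R
def rot(q): return R.from_quat(np.roll(q,-1)).as_matrix()
def ray(n,uv,z):
    m=eyes.camera_model(n);uv=np.atleast_2d(uv).astype(float)
    d=np.c_[uv,np.ones(len(uv))]@np.linalg.inv(m['camera_matrix']).T@rot(m['attitude']).T
    o=np.array(m['origin']);return o+d*((z-o[2])/d[:,2])[:,None]
def dark(img,box,thr):
    x0,y0,x1,y1=box;g=img.max(2)
    m=np.zeros(g.shape,np.uint8);m[y0:y1,x0:x1]=(g[y0:y1,x0:x1]<thr)*255
    return sorted(cv2.findContours(m,cv2.RETR_EXTERNAL,cv2.CHAIN_APPROX_NONE)[0],key=cv2.contourArea)[::-1]
E
python3 - <<'E'
from h import *
t=cv2.imread('pics/top0.png');s=cv2.imread('pics/scene0.png')
c=[cv2.resize(i[y:y+95,x:x+95],(400,400),interpolation=cv2.INTER_CUBIC) for i,x,y in((t,225,192),(t,377,135))]
cv2.imwrite('pics/crop.png',np.hstack(c))
for n,i,b in(('top',t,(235,200,310,275)),('scene',s,(270,185,340,240))):
    for k in dark(i,b,60)[:3]:
        r=cv2.minAreaRect(k); p=ray(n,cv2.boxPoints(r),.024)
        print(n,cv2.contourArea(k),np.round(r[0],1),np.round(r[1],1),'rect@24mm',p[:,:2].round(4).tolist(),p.mean(0).round(4))
for n,i,b in(('top',t,(385,145,465,220)),('scene',s,(140,170,200,210))):
  for thr in (60,75):
    for k in dark(i,b,thr)[:1]:
        q=cv2.minAreaRect(k);e=cv2.approxPolyDP(cv2.convexHull(k),4,True)[:,0]
        print(n,thr,cv2.contourArea(k),np.round(cv2.boxPoints(q),1).tolist(),'poly',e.tolist(),ray(n,e,.03)[:,:2].round(4).tolist())
# turntable circle
g=cv2.GaussianBlur(cv2.cvtColor(t,cv2.COLOR_BGR2GRAY),(3,3),0)
print([g[y,x] for x,y in((350,200),(300,150),(400,230),(440,200))])
E
```

```text
top 294.0 [255.5 228.2] [ 7.7 46.4] rect@24mm [[0.4403, 0.1826], [0.5164, 0.1376], [0.5085, 0.1248], [0.4327, 0.1699]] [0.4745 0.1537 0.024 ]
top 273.0 [289.7 248.7] [ 6.9 47.2] rect@24mm [[0.4009, 0.1162], [0.4775, 0.0713], [0.4708, 0.0601], [0.3945, 0.1051]] [0.4359 0.0882 0.024 ]
scene 399.0 [314.5 224.9] [11.4 42.8] rect@24mm [[0.514, 0.1194], [0.4296, 0.1683], [0.4538, 0.1905], [0.5357, 0.1421]] [0.4833 0.1551 0.024 ]
scene 321.5 [296.8 202.4] [10.9 41.1] rect@24mm [[0.4758, 0.0544], [0.3864, 0.0978], [0.4108, 0.1222], [0.4976, 0.0789]] [0.4426 0.0883 0.024 ]
scene 3.0 [312.8 209.2] [11.7  1.7] rect@24mm [[0.4474, 0.1159], [0.4423, 0.1144], [0.4408, 0.1407], [0.4459, 0.142]] [0.4441 0.1282 0.024 ]
top 60 2598.0 [[389.1000061035156, 168.0], [443.29998779296875, 145.60000610351562], [463.1000061035156, 193.5], [408.8999938964844, 215.89999389648438]] poly [[458, 195], [411, 214], [390, 168], [436, 149], [453, 169]] [[0.5385, -0.2258], [0.502, -0.1377], [0.5905, -0.1013], [0.6279, -0.1892], [0.5886, -0.2191]]
top 75 2652.5 [[388.6000061035156, 167.6999969482422], [443.0, 145.0], [4
[... 270 characters left out ...]
389648438, 201.89999389648438], [144.10000610351562, 171.6999969482422], [197.10000610351562, 177.3000030517578], [193.8000030517578, 207.60000610351562]] poly [[144, 187], [156, 174], [197, 178], [185, 206], [142, 202]] [[0.5859, -0.2251], [0.537, -0.2335], [0.4984, -0.144], [0.586, -0.1066], [0.6255, -0.1942]]
scene 75 1294.5 [[140.89999389648438, 202.1999969482422], [144.1999969482422, 171.3000030517578], [197.1999969482422, 177.0], [193.89999389648438, 207.89999389648438]] poly [[143, 187], [156, 173], [197, 177], [185, 206], [141, 202]] [[0.5871, -0.227], [0.5342, -0.236], [0.4956, -0.1463], [0.586, -0.1066], [0.6266, -0.196]]
[np.uint8(106), np.uint8(159), np.uint8(107), np.uint8(104)]
```

View pics/crop.png

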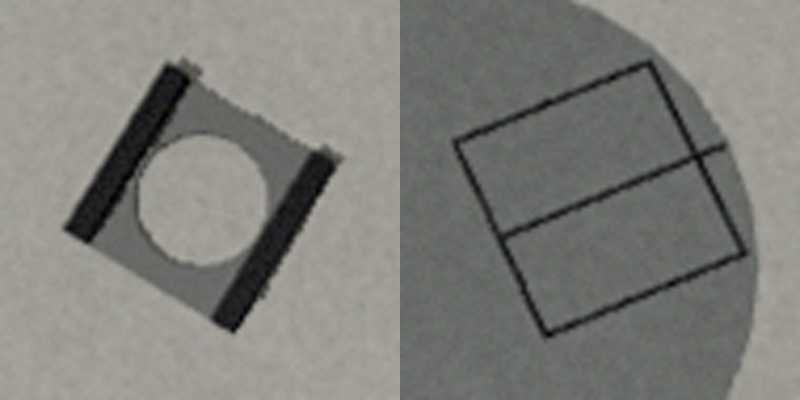

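The crop confirms it: the large grey holder is on the left with its black rails at about -30.5° world. On the right is the 96 mm square, with its line at about 22.8°. I'll pinch the near (right) rail at about (0.436, 0.088), moving over there first.

Emit:
carry_out --targets '[[[1,0.58,-0.773,0,0],[1,0.58,-0.773,0,0],[1,0.58,-0.773,0,0],[1,0.58,-0.773,0,0],[1,0.58,-0.773,0,0]]]'

```text
t: 0.72
position: [0.3274, -0.3799, 0.3043]
ee_rot: [0.0, 0.978, 0.207, 0.0]
wrist_force: [0.2, -0.4, -0.6]
opening: 0.0855
finger_force: 0.0
```

Emit:
carry_out --targets '[[[1,0.58,-0.773,0,0],[1,0.58,-0.773,0,0],[1,0.58,-0.773,0,0],[1,0.58,-0.773,0,0],[1,0.58,-0.773,0,0]]]'

```text
t: 1.35
position: [0.3823, -0.145, 0.304]
ee_rot: [0.0, 0.978, 0.208, 0.0]
wrist_force: [0.8, -0.7, -0.3]
opening: 0.0856
finger_force: 0.0
```

Emit:
carry_out --targets '[[[1,0.58,-0.773,0.2,1],[1,0.58,-0.773,0.4,1],[1,0.58,-0.773,0.5,1],[1,0.58,-0.773,0.5,1],[1,0.58,-0.773,0.5,1],[1,0.58,-0.773,0.5,1]]]'

```text
t: 2.1
position: [0.4363, 0.0894, 0.176]
ee_rot: [0.001, 0.983, -0.184, -0.002]
wrist_force: [-0.0, 0.0, 1.0]
opening: 0.0857
finger_force: 0.0
```

```bash
cat >> h.py <<'E'
def goto(x,y,yaw,z):
    s=sensors.read_state();M=rot(s['ee_rot']);d=M.T@(np.array([x,y,z])-s['position'])
    w=np.degrees(np.arctan2(M[1,0],M[0,0]));e=(yaw-w+180)%360-180
    print('t',s['t'],'pos',s['position'].round(4),'yaw',w.round(2),'open',round(s['opening'],4),'F',s['wrist_force'].round(1),'| row',(d/.25).round(3),'turn',round(-e/45,3))
E
python3 - <<'E'
from h import *
goto(.4362,.0884,-30.5,.14)
i=eyes.camera('scene')[:,:,::-1];cv2.imwrite('pics/s1.png',cv2.resize(i[120:260,220:400],(720,560)))
E
```

```text
t 2.1 pos [0.4363 0.0894 0.176 ] yaw -21.25 open 0.0857 F [-0.  0.  1.] | row [0.002 0.003 0.144] turn 0.206
```

View pics/s1.png

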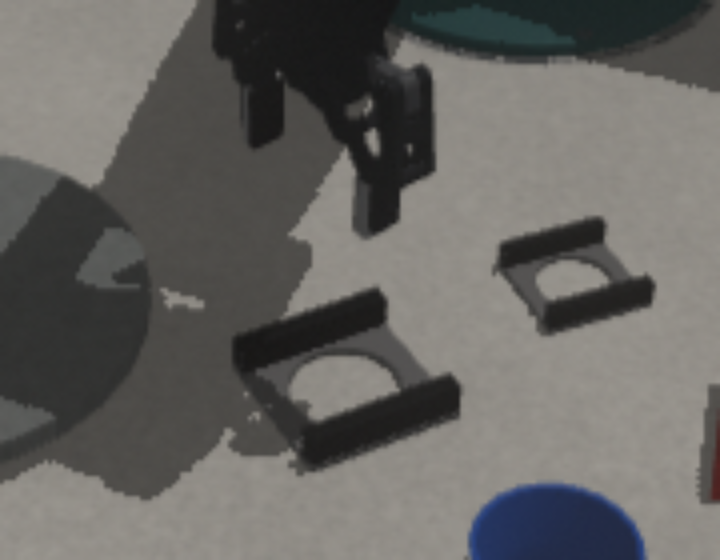

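The fingers straddle the near rail with clearance to everything else. I'll descend, narrow the fingers above the rail, then go down watching the force.

Emit:
carry_out --targets '[[[1,0.002,0.003,0.15,0.206],[0.7,0.002,0.003,0.27,0.206],[0.5,0.002,0.003,0.27,0.206],[0.45,0.002,0.003,0.27,0.206],[0.45,0.002,0.003,0.31,0.206],[0.45,0.002,0.003,0.33,0.206],[0.45,0.002,0.003,0.345,0.206],[0.45,0.002,0.003,0.345,0.206]]]'

```text
t: 3.15
position: [0.4366, 0.0873, 0.0924]
ee_rot: [0.0, 0.965, -0.263, -0.0]
wrist_force: [0.4, -0.3, -0.5]
opening: 0.0384
finger_force: 0.0
```

Run:
```python
from h import *
goto(.4362,.0884,-30.5,.08)
i=eyes.camera('scene')[:,:,::-1];cv2.imwrite('pics/s2.png',cv2.resize(i[150:260,240:380],(770,600)))
```

```text
t 3.15 pos [0.4366 0.0873 0.0924] yaw -30.49 open 0.0384 F [ 0.4 -0.3 -0.5] | row [-0.004 -0.003  0.05 ] turn 0.0
```

View pics/s2.png

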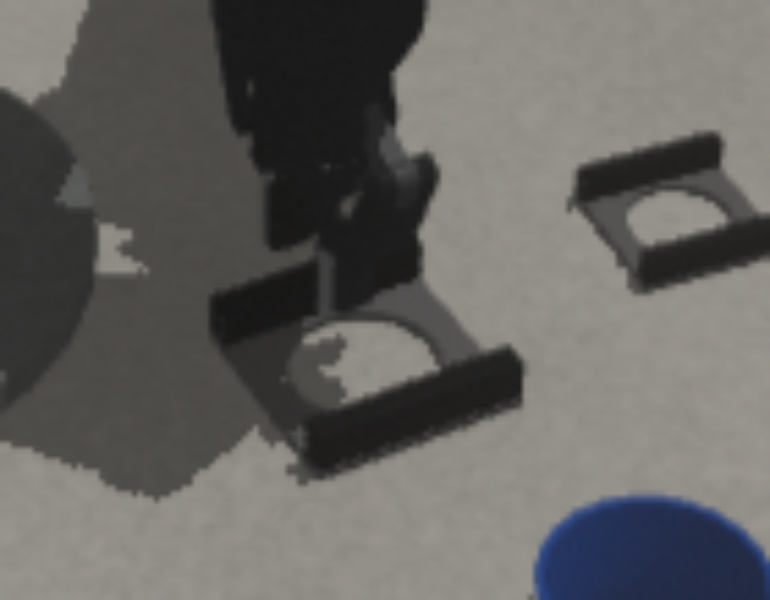

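The inner finger is between the rails, just inside the near rail. I'll lower slowly and close.

Emit:
carry_out --targets '[[[0.45,-0.004,-0.003,0.025,0],[0.45,-0.004,-0.003,0.045,0],[0.3,-0.004,-0.003,0.045,0],[0.2,-0.004,-0.003,0.045,0],[0,-0.004,-0.003,0.045,0],[0,-0.004,-0.003,0.045,0],[0,-0.004,-0.003,0.045,0]]]'

```text
t: 4.08
position: [0.4364, 0.0884, 0.0817]
ee_rot: [-0.0, 0.965, -0.263, 0.0]
wrist_force: [-0.9, -0.4, 5.6]
opening: 0.0106
finger_force: 59.5
```

Emit:
carry_out --targets '[[[0,0,0,-0.05,0],[0,0,0,-0.2,0],[0,0,0,-0.4,0],[0,0,0,-0.45,0],[0,0,0,-0.45,0]]]'

```text
t: 4.7
position: [0.4363, 0.0884, 0.1945]
ee_rot: [-0.0, 0.965, -0.263, 0.001]
wrist_force: [0.1, 0.3, -1.6]
opening: 0.0105
finger_force: 58.8
```

Run:
```python
from h import *
# TCP target above mark with right rail held: mark + 39 mm along yaw-90
a=np.radians(22.8); p=np.array([.564,-.165])+.039*np.array([np.sin(a),-np.cos(a)])
print(p);goto(*p,22.8,.19)
```

```text
[ 0.57911311 -0.20095266]
t 4.7 pos [0.4363 0.0884 0.1945] yaw -30.51 open 0.0105 F [ 0.1  0.3 -1.6] | row [1.08  0.707 0.018] turn -1.185
```

Emit:
carry_out --targets '[[[0,0.15,0.1,0,-0.15],[0,0.35,0.23,0,-0.35],[0,0.54,0.354,0,-0.55],[0,0.7,0.46,0,-0.75],[0,0.85,0.56,0,-0.95],[0,0.95,0.62,0,-1],[0,0.99,0.65,0,-1],[0,0.99,0.65,0,-1]]]'

```text
t: 5.7
position: [0.5666, -0.1772, 0.1926]
ee_rot: [-0.001, 0.992, 0.125, -0.001]
wrist_force: [-0.9, -0.1, -0.8]
opening: 0.0101
finger_force: 58.9
```

Run:
```python
from h import *
goto(.5791,-.201,22.8,.122)
```

```text
t 5.7 pos [ 0.5666 -0.1772  0.1926] yaw 14.41 open 0.0101 F [-0.9 -0.1 -0.8] | row [0.025 0.105 0.282] turn -0.187
```

Emit:
carry_out --targets '[[[0,0.01,0.05,0.05,-0.1],[0,0.025,0.1,0.15,-0.187],[0,0.025,0.105,0.23,-0.187],[0,0.025,0.105,0.27,-0.187],[0,0.025,0.105,0.282,-0.187],[0,0.025,0.105,0.282,-0.187]]]'

```text
t: 6.45
position: [0.5797, -0.2008, 0.124]
ee_rot: [0.0, 0.98, 0.198, 0.0]
wrist_force: [-0.4, -0.2, -1.1]
opening: 0.0104
finger_force: 58.8
```

Run:
```python
from h import *
goto(.5791,-.201,22.8,.122)
t=eyes.camera('top')[:,:,::-1];s=eyes.camera('scene')[:,:,::-1]
cv2.imwrite('pics/t3f.png',t);cv2.imwrite('pics/s3f.png',s)
cv2.imwrite('pics/c3.png',np.hstack([cv2.resize(t[130:230,375:475],(400,400)),cv2.resize(s[135:235,120:220],(400,400))]))
```

```text
t 6.45 pos [ 0.5797 -0.2008  0.124 ] yaw 22.9 open 0.0104 F [-0.4 -0.2 -1.1] | row [-0.002 -0.     0.008] turn 0.002
```

View pics/c3.png

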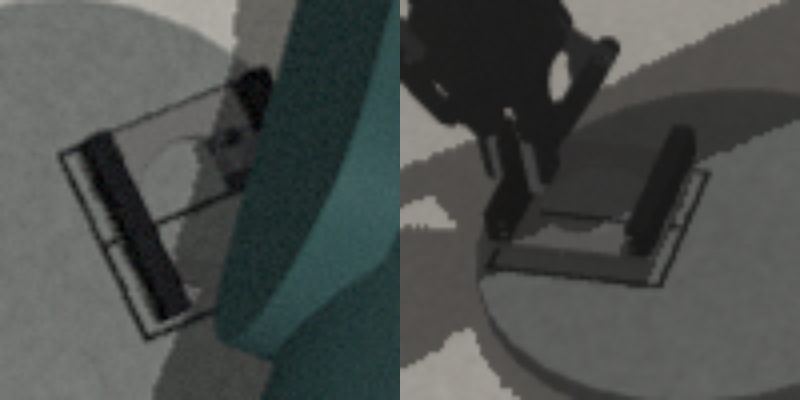

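I misread the line. In the top view it runs from the inner edge (401,191) to the rim (455,170), which is about -67° world, so the rails must turn another 90° (tool yaw about 113°). The holder has touched nothing yet, so I'll lift a little and turn.

Emit:
carry_out --targets '[[[0,0,0,-0.08,0],[0,0.02,-0.02,-0.12,-0.2],[0,0.05,-0.05,-0.12,-0.4],[0,0.09,-0.09,-0.12,-0.6],[0,0.12,-0.12,-0.12,-0.8],[0,0.154,-0.156,-0.12,-1],[0,0.154,-0.156,-0.12,-1]]]'

```text
t: 7.42
position: [0.6003, -0.1498, 0.1551]
ee_rot: [0.001, 0.83, 0.558, 0.001]
wrist_force: [0.5, -0.3, -0.1]
opening: 0.0107
finger_force: 58.9
```

Emit:
carry_out --targets '[[[0,0,0,0,-0.2],[0,0,0,0,-0.4],[0,0,0,0,-0.6],[0,0,0,0,-0.8],[0,0,0,0,-1],[0,0,0,0.06,-1],[0,0,0,0.11,-1],[0,0,0,0.12,-1],[0,0,0,0.12,-1]]]'

```text
t: 8.55
position: [0.5998, -0.1502, 0.1231]
ee_rot: [-0.0, 0.553, 0.833, -0.0]
wrist_force: [-0.0, 0.1, -0.8]
opening: 0.0105
finger_force: 58.8
```

Run:
```python
from h import *
goto(.600,-.150,113,.122)
t=eyes.camera('top')[:,:,::-1];s=eyes.camera('scene')[:,:,::-1]
cv2.imwrite('pics/t4f.png',t);cv2.imwrite('pics/s4f.png',s)
cv2.imwrite('pics/c4.png',np.hstack([cv2.resize(t[130:230,375:475],(400,400),interpolation=cv2.INTER_CUBIC),cv2.resize(s[135:235,120:220],(400,400))]))
```

```text
t 8.55 pos [ 0.5998 -0.1502  0.1231] yaw 112.83 open 0.0105 F [-0.   0.1 -0.8] | row [0.    0.001 0.005] turn -0.004
```

View pics/c4.png

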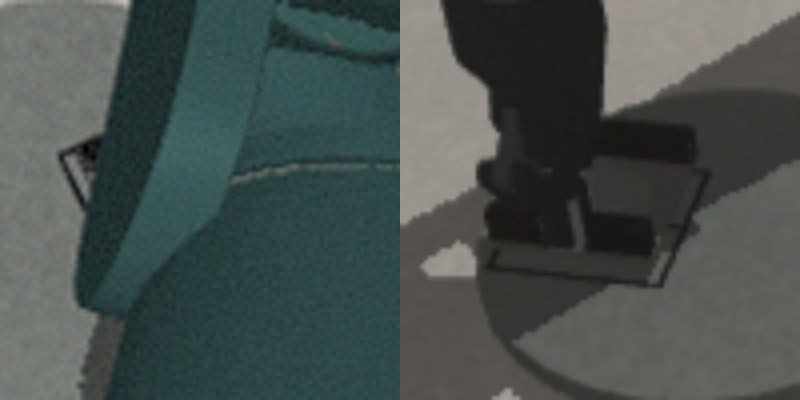

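Top view is blocked by the arm now. The scene view shows the rails parallel to the line and the holder nearly in the square. The earlier pair at yaw 22.9° shows the free rail clearly in both cameras, so I'll use it to get each camera's bias against the arm, and the holder's offset in the grip.

```bash
python3 - <<'E'
from h import *
zb=.124-.0817; 
def tool(p,tcp,yaw):
    a=np.radians(yaw);x=np.array([np.cos(a),np.sin(a)]);y=np.array([np.sin(a),-np.cos(a)])
    d=p[:,:2]-tcp;return np.c_[d@x,d@y]
t=cv2.imread('pics/t3f.png');s=cv2.imread('pics/s3f.png');s4=cv2.imread('pics/s4f.png')
for nm,n,i,b,tcp,yaw,dz in(('t3','top',t,(385,155,424,213),(.5797,-.2008),22.9,zb),('s3','scene',s,(275-120+1,164,297,202),(.5797,-.2008),22.9,zb),
   ('s4far','scene',s4,(269,160,297,180),(.5998,-.1502),112.83,zb-.001),('s4near','scene',s4,(240,180,286,200),(.5998,-.1502),112.83,zb-.001)):
    if nm!='t3': b=(b[0]-(120 if nm!='s3' else 0),b[1],b[2]-120,b[3]) if nm!='s3' else (272,164,296,200)
    if nm=='s3': b=(272-120+120-0,164,296,200)
    if n=='scene' and nm=='s3': b=(275,164,297,200)
    print(nm,b)
E
python3 - <<'E'
import cv2
for f,(x0,y0,x1,y1) in(('t3f',(390,158,426,214)),('s3f',(272,162,300,202))):
    g=cv2.imread(f'pics/{f}.png').max(2);print(f,g.shape,[int(v) for v in g[185,x0:x1]])
g=cv2.imread('pics/s3f.png').max(2);print([int(v) for v in g[185,150:300]])
E
```

```text
t3 (385, 155, 424, 213)
s3 (275, 164, 297, 200)
s4far (149, 160, 177, 180)
s4near (120, 180, 166, 200)
t3f (420, 560) [121, 120, 118, 111, 113, 113, 108, 55, 56, 109, 116, 96, 79, 45, 20, 7, 35, 24, 30, 31, 27, 35, 24, 64, 53, 32, 49, 94, 107, 106, 94, 80, 66, 66, 67, 70]
s3f (420, 560) [154, 155, 154, 153, 152, 152, 152, 153, 155, 153, 152, 151, 153, 154, 152, 151, 153, 155, 157, 157, 154, 155, 154, 151, 153, 155, 155, 156]
[24, 23, 32, 47, 48, 51, 52, 52, 51, 52, 52, 53, 53, 54, 51, 52, 53, 53, 52, 53, 53, 53, 54, 52, 52, 51, 53, 52, 51, 36, 28, 29, 29, 28, 29, 24, 24, 24, 28, 54, 52, 92, 95, 54, 41, 91, 93, 92, 92, 92, 94, 93, 94, 95, 93, 92, 94, 95, 95, 95, 96, 96, 94, 94, 94, 93, 92, 93, 95, 95, 96, 95, 94, 96, 97, 98, 97, 95, 93, 92, 92, 94, 95, 94, 93, 92, 93, 95, 97, 97, 94, 94, 96, 97, 97, 97, 97, 95, 94, 96, 97, 97, 96, 98, 98, 97, 124, 152, 153, 154, 154, 152, 155, 157, 155, 155, 155, 157, 158, 158, 157, 155, 154, 155, 154, 153, 152, 152, 152, 153, 155, 153, 152, 151, 153, 154, 152, 151, 153, 155, 157, 157, 154, 155, 154, 151, 153, 155, 155, 156]
```

Run:
```python
from h import *
def proj(n,P):
    m=eyes.camera_model(n);c=(np.array(P)-m['origin'])@rot(m['attitude'])
    u=c@np.array(m['camera_matrix']).T;return u[:,:2]/u[:,2:]
def corners(tcp,yaw,zb,lats):
    a=np.radians(yaw);x=np.array([np.cos(a),np.sin(a)]);y=np.array([np.sin(a),-np.cos(a)])
    return [[*(np.array(tcp)+sx*.045*x+l*y),z] for z in(zb,zb+.024) for l in lats for sx in(-1,1)]
for nm,n,b,thr,tcp,yaw,zb,l in(('t3f','top',(393,158,426,214),50,(.5797,-.2008),22.9,.0423,(-.072,-.084)),
  ('s3f','scene',(174,162,196,201),42,(.5797,-.2008),22.9,.0423,(-.072,-.084)),
  ('s4f','scene',(169,162,197,178),42,(.5998,-.1502),112.83,.0414,(-.072,-.084)),
  ('s4f','scene',(138,184,188,201),42,(.5998,-.1502),112.83,.0414,(.006,-.006))):
    k=dark(cv2.imread(f'pics/{nm}.png'),b,thr)[0];h=cv2.approxPolyDP(cv2.convexHull(k),1.5,True)[:,0]
    print(nm,n,'seen',h.tolist());P=proj(n,corners(tcp,yaw,zb,l)).round(1);print(' pred bottom',P[:4].tolist(),'top',P[4:].tolist())
```

```text
t3f top seen [[399, 163], [402, 163], [422, 206], [419, 208], [413, 208], [403, 190], [393, 167]]
 pred bottom [[420.3, 208.6], [399.7, 164.9], [414.3, 211.1], [393.8, 167.4]] top [[423.9, 206.3], [402.6, 161.4], [417.7, 208.9], [396.5, 163.9]]
s3f scene seen [[193, 167], [193, 175], [182, 198], [177, 198], [176, 192], [188, 166]]
 pred bottom [[190.3, 175.4], [178.3, 201.9], [195.5, 176.0], [183.8, 202.5]] top [[189.0, 167.1], [176.8, 193.5], [194.2, 167.6], [182.3, 194.1]]
s4f scene seen [[193, 167], [192, 176], [169, 173], [169, 162]]
 pred bottom [[155.6, 175.4], [194.1, 179.4], [157.4, 172.1], [195.5, 176.1]] top [[153.8, 167.1], [192.8, 171.1], [155.6, 163.8], [194.3, 167.7]]
s4f scene seen [[183, 196], [181, 199], [142, 194], [141, 188], [144, 184], [166, 184], [182, 189]]
 pred bottom [[143.6, 198.2], [183.8, 202.6], [145.5, 194.5], [185.5, 198.9]] top [[141.5, 189.7], [182.3, 194.1], [143.5, 186.1], [184.0, 190.4]]
```

Predicted and seen corners agree to about 1 px, with the same shift in both cameras. Corrected for that, the mark is at (0.5633,-0.1655) and the holder at (0.5639,-0.1653), so the aim is good. I'll lower gently.

Emit:
carry_out --targets '[[[0,-0.001,-0.002,0.015,-0.002],[0,-0.001,-0.002,0.027,-0.002],[0,-0.001,-0.002,0.034,-0.002],[0,-0.001,-0.002,0.038,-0.002],[0,-0.001,-0.002,0.041,-0.002],[0,-0.001,-0.002,0.041,-0.002]]]'

```text
t: 9.4
position: [0.5995, -0.1506, 0.1131]
ee_rot: [-0.0, 0.552, 0.834, -0.0]
wrist_force: [0.7, 0.5, -0.9]
opening: 0.0107
finger_force: 58.8
```

Emit:
carry_out --targets '[[[0,0,0,0.003,0],[0,0,0,0.005,0],[0,0,0,0.006,0],[0,0,0,0.006,0]]]'

```text
t: 9.9
position: [0.5995, -0.1506, 0.1118]
ee_rot: [0.0, 0.552, 0.834, 0.0]
wrist_force: [-0.7, -0.1, -0.8]
opening: 0.0103
finger_force: 59.1
```

Run:
```python
from h import *
goto(.5993,-.1504,113,.1115)
s=eyes.camera('scene')[:,:,::-1]
cv2.imwrite('pics/c5.png',cv2.resize(s[145:225,120:220],(750,600),interpolation=cv2.INTER_CUBIC))
```

```text
t 9.9 pos [ 0.5995 -0.1506  0.1118] yaw 113.0 open 0.0103 F [-0.7 -0.1 -0.8] | row [ 0.001 -0.     0.001] turn -0.0
```

View pics/c5.png

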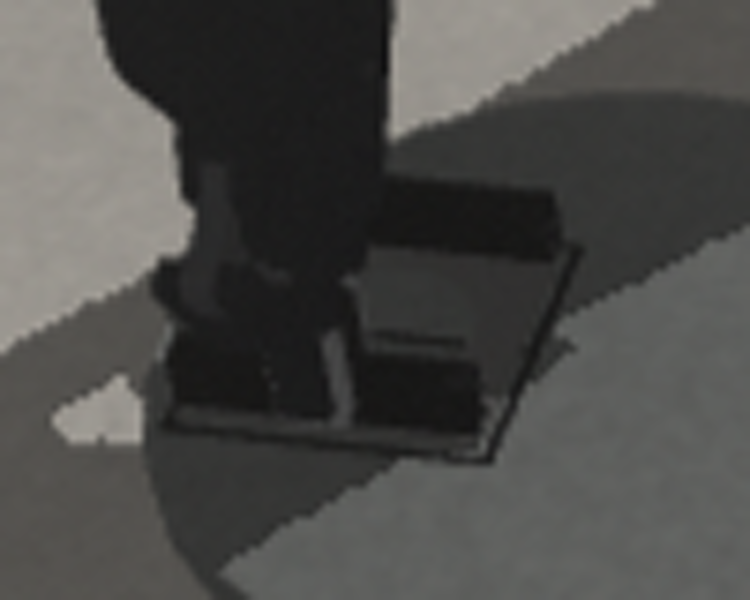

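The holder is just above the face (force is still only its weight). The gap to the near line looks slightly wide. I'll lower to first contact, then measure that gap.

Emit:
carry_out --targets '[[[0,0,0,0.002,0],[0,0,0,0.004,0],[0,0,0,0.004,0]]]'

```text
t: 10.32
position: [0.5997, -0.1505, 0.1117]
ee_rot: [0.0, 0.552, 0.834, 0.0]
wrist_force: [-5.5, 3.0, 11.0]
opening: 0.0106
finger_force: 60.5
```

Run:
```python
from h import *
goto(.5993,-.1504,113,.1115)
s=eyes.camera('scene')[:,:,::-1];cv2.imwrite('pics/s6f.png',s)
g=s.max(2)
for x in(162,166,170,174,178):print(x,g[192:210,x].tolist())
for y in(192,196,198,200):print(y,g[y,176:196].tolist())
```

```text
t 10.325 pos [ 0.5997 -0.1505  0.1117] yaw 113.01 open 0.0106 F [-5.5  3.  11. ] | row [ 0.001 -0.001  0.001] turn 0.0
162 [27, 27, 27, 26, 27, 27, 26, 29, 28, 49, 51, 40, 31, 51, 53, 54, 53, 53]
166 [28, 34, 42, 51, 63, 64, 65, 67, 67, 60, 51, 51, 30, 49, 53, 54, 53, 53]
170 [29, 23, 23, 24, 23, 23, 23, 23, 24, 28, 47, 51, 34, 36, 50, 52, 87, 96]
174 [35, 25, 23, 25, 23, 25, 23, 25, 24, 25, 39, 49, 46, 29, 84, 95, 94, 93]
178 [45, 27, 24, 25, 23, 23, 23, 24, 23, 23, 28, 48, 52, 43, 70, 92, 97, 98]
192 [40, 46, 45, 45, 49, 47, 49, 49, 49, 49, 49, 49, 47, 42, 30, 27, 53, 54, 54, 90]
196 [24, 23, 23, 26, 28, 30, 27, 29, 45, 50, 49, 49, 32, 29, 84, 86, 93, 94, 96, 95]
198 [23, 23, 23, 22, 25, 23, 25, 25, 53, 75, 64, 72, 31, 69, 94, 95, 97, 99, 98, 97]
200 [24, 23, 23, 24, 25, 24, 24, 25, 35, 64, 76, 35, 69, 93, 96, 97, 97, 94, 93, 91]
```

Contact is at the predicted height, and the gaps at the near line and the inner end both come to about 3 mm, so it's centred. I'll ease the load off and open slowly.

Emit:
carry_out --targets '[[[0,0,0,-0.001,0],[0,0,0,-0.002,0],[0,0,0,-0.002,0]]]'

```text
t: 10.75
position: [0.5996, -0.1505, 0.1117]
ee_rot: [0.0, 0.552, 0.834, 0.0]
wrist_force: [-3.9, 1.1, 6.3]
opening: 0.0106
finger_force: 59.8
```

Emit:
carry_out --targets '[[[0.15,0,0,0,0],[0.2,0,0,0,0],[0.25,0,0,0,0],[0.35,0,0,0,0],[0.4,0,0,0,0],[0.4,0,0,-0.02,0],[0.4,0,0,-0.06,0],[0.4,0,0,-0.2,0],[0.4,0,0,-0.45,0],[0.4,0,0,-0.7,0],[0.4,0,0,-0.7,0]]]'

```text
t: 12.12
position: [0.6004, -0.1508, 0.293]
ee_rot: [0.004, 0.552, 0.834, 0.001]
wrist_force: [-0.1, 0.3, -0.7]
opening: 0.0343
finger_force: 0.0
```

Emit:
carry_out --targets '[[[0.4,-0.8,0,-0.2,0],[0.4,-0.8,0,-0.2,0],[0.4,-0.8,0,-0.2,0],[0.4,-0.8,0,-0.2,0],[0.4,-0.8,0,-0.2,0],[0.4,-0.8,0,-0.2,0]]]'

```text
t: 12.88
position: [0.6774, -0.3339, 0.3357]
ee_rot: [-0.0, 0.552, 0.834, 0.0]
wrist_force: [0.6, 0.1, 0.7]
opening: 0.0346
finger_force: 0.0
```

Run:
```python
from h import *
goto(.5993,-.1504,113,.1115)
t=eyes.camera('top')[:,:,::-1];s=eyes.camera('scene')[:,:,::-1]
cv2.imwrite('pics/t7f.png',t);cv2.imwrite('pics/s7f.png',s)
cv2.imwrite('pics/c7.png',np.hstack([cv2.resize(t[135:235,375:475],(400,400),interpolation=cv2.INTER_CUBIC),cv2.resize(s[145:225,125:205],(400,400),interpolation=cv2.INTER_CUBIC)]))
```

```text
t 12.875 pos [ 0.6774 -0.3339  0.3357] yaw 113.03 open 0.0346 F [0.6 0.1 0.7] | row [ 0.797 -0.     0.897] turn 0.001
```

View pics/c7.png

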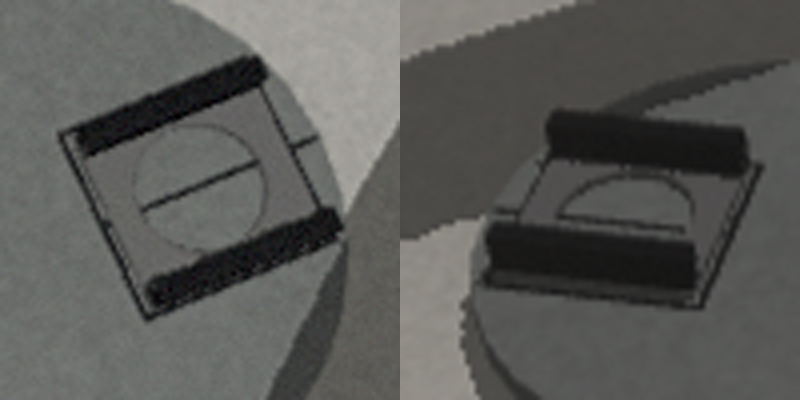

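The holder lies flat in the square with the rails along the line, and the square's corners haven't moved in the image. One numeric check of the radial centring and the turntable angle.

Run:
```python
from h import *
def proj(n,P):
    m=eyes.camera_model(n);c=(np.array(P)-m['origin'])@rot(m['attitude'])
    u=c@np.array(m['camera_matrix']).T;return u[:,:2]/u[:,2:]
a=np.radians(-67.1);x=np.array([np.cos(a),np.sin(a)]);y=np.array([-x[1],x[0]])
for n,f,c in(('top','t7f',(.5647,-.1635)),('scene','s7f',(.5612,-.1703))):
    g=cv2.GaussianBlur(cv2.imread(f'pics/{f}.png').max(2),(0,0),.5).astype(np.float32)
    for lo,hi in((-.06,-.034),(.034,.06)):
        r=np.arange(lo,hi,.001);v=0
        for l in np.arange(-.025,.026,.002):
            q=proj(n,[[*(np.array(c)+k*x+l*y),.03] for k in r]).astype(np.float32)
            if abs(l)>.006: v=v+cv2.remap(g,q[:,:1],q[:,1:],1)[:,0]/20
        print(n,lo,v.astype(int).tolist())
for f in('t3f','t7f','top0'):
    k=dark(cv2.imread(f'pics/{f}.png'),(387,160,402,185),75)[0][:,0];print(f,k[k[:,0].argmin()],cv2.fitLine(cv2.UMat(k[k[:,1]>171]) .get(),2,0,.01,.01).ravel()[:2])
```

```text
top -0.06 [110, 110, 109, 109, 108, 108, 108, 109, 107, 97, 80, 61, 53, 62, 77, 84, 85, 89, 94, 99, 101, 101, 101, 101, 101, 101]
top 0.034 [99, 100, 100, 99, 99, 99, 100, 100, 100, 100, 100, 98, 90, 78, 68, 72, 87, 101, 109, 111, 111, 110, 109, 109, 108, 109]
scene -0.06 [87, 87, 87, 87, 86, 86, 86, 85, 82, 77, 66, 54, 46, 47, 53, 60, 63, 64, 66, 70, 73, 73, 70, 67, 64, 61]
scene 0.034 [53, 54, 55, 55, 56, 56, 56, 56, 56, 56, 56, 56, 55, 54, 51, 48, 48, 50, 54, 58, 60, 61, 63, 65, 68, 73]
t3f [390 168] [0.66983783 0.74250746]
t7f [389 168] [0.14830157 0.9889422 ]
top0 [389 168] [0.4434804 0.8962841]
```

```bash
python3 -c "
from rig import sign_off
print(sign_off())"
```

```text
the job is handed in; nothing more can be done
None
```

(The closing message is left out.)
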